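# Seat the knurled chuck collar on the bench wheel drive

## Task

Get the potter's wheel drive ready for a chuck: first turn its black selector to the three-dot mark (spindle lock). Then turn the knurled steel collar, which sits loosely on the spindle, until its hidden keyways drop over the pins, and push it down fully home against the spring seat; finish with the fingers still holding it pressed home, the selector still at three dots, and everything else on the bench left where it stands.

Things in the scene. Friction and masses are not known exactly. Their poses are not given: they have to be found in the camera images.
- drive: The wheel drive: a fixed grey steel box 220 (x) x 360 (y) x 70 mm tall, immovable; place and yaw change each time. Origin: centre of its underside on the table; x points away from its front (vented) side, y along its length to the collar, z up. The selector stands on its top at y = -85 mm, the spindle with the collar at y = +85 mm, both at x = 0
- selector (a joint): Angle of the black selector, rad, growing clockwise seen from above. Three spring detents: 0 = one dot, 0.7 = two dots, 1.4 = three dots (spindle lock); range -0.06 to 1.46. It starts at one dot, at two dots or left standing between them. Turning it out of a detent takes about 0.15 N m; within 0.1 rad of a mark it snaps in and stays when let go
- selector_grip (a point): On the selector's axis, 30 mm above the drive's top, where to grip. A 48 mm disc (top 10 mm above the drive's top) carries an upright bar 46 mm long, 14 mm thick, its top 42 mm above the drive's top. Axes turn with the bar: x along it, the white pointer end at -x; y across its thickness; z up
- selector_axis (a point): Point on the selector's axis in the drive's top face, axes as the drive's. The marks are groups of one, two and three white dots on the drive's top, 45 mm from here: two dots straight towards the drive's front (-x), three dots 0.7 rad clockwise of that seen from above, one dot 0.7 rad anticlockwise
- spindle_base (a point): Point on the spindle's axis in the drive's top face, axes as the drive's. The fixed steel spindle, 30 mm across, does not turn and rises 28 mm above it. Three radial pins 120 degrees apart, 6 mm wide, reach 21 mm from the axis, tops 10 mm above this point; their angle differs each time, is unknown and hidden under the collar. Round the spindle lies the spring seat, 62 mm across
- collar_mid (a point): Centre, half-way up, of the loose knurled steel collar: 57 mm across, 46 mm tall, closed on top, 0.25 to 0.38 kg, z up. Its 32 mm bore (1 mm play round the spindle) has three keyways 120 degrees apart, 10 mm wide, one along this point's +x. At the start it rests on the pin tops, its centre 33 mm above the drive's top
- collar: The same collar, origin at the centre of its underside. It starts at least 0.35 rad off the pins. Turned either way, by at most 1.75 rad, its keyways come over the pins (within 0.09 rad is near enough) and it can go down: 4 mm free, then 6 mm against the spring seat. Fully home its underside is on the drive's top, its centre 23 mm above. Off the keyways it cannot go down
- seat (a joint): How far the spring seat under the collar is pressed down, m: 0 = up (6 mm above the drive's top), 0.006 = fully down, flush with the drive's top. The spring gives about 6 N at 0 and 12 N fully down, more than the collar's weight; when the collar is let go the seat lifts it again
- test_cup: The small terracotta cup, 44 mm across, 42 mm tall, standing on the drive's top near its far edge; bystander. Origin: centre of its underside
- glaze_jar: The white glaze jar, 64 mm across, 85 mm tall, on the table beside the collar end of the drive; bystander. Origin: centre of its underside
- bisque_vase: The small terracotta vase, 72 mm across, 100 mm tall, on the table beside the selector end of the drive; bystander. Origin: centre of its underside
- bisque_bowl: The terracotta bowl, 130 mm across, 55 mm tall, to the left; bystander. Origin: centre of its underside
- brush: The wooden-handled brush, 200 mm long, lying on the table to the right; bystander. Origin: middle of its length, on its underside
- wedge_block: The wooden block 90 x 60 x 30 mm on the table to the right; bystander. Origin: centre of its underside
Things that resemble listed ones, but are neither listed nor needed, are in the scene too. Leave any pink or yellow look-alike of the collar alone.

How it is judged:
By the outcome, as a careful person would: the job done as asked, in the order asked, and still so for the second after the job is handed in, while the arm keeps its last pose, push and grip.
It also fails if it takes over 70 s, if anything falls off the work surface, if the arm or the gripper's body presses on something with over 40 N, if the wrist force passes 120 N, or if a joint passes its speed limit or range.

## Robot

A 7-joint arm with a two-finger parallel gripper is mounted at the origin on the work surface. World frame = base frame: x ahead of the robot, y to its left, z up, the work surface at z = 0. Lengths are in m, angles in degrees, forces in N, time in s.
With the tool pointing down it reaches from about 0.425 to 0.875 m from the base axis. Payload 4.7 kg.
Tool frame: the origin (TCP) lies on the front face of the gripper's body, between the roots of the fingers; the fingertips stand 70 mm ahead of it and the grasp point (between the pads) lies 51 mm ahead of it (tip_extent is the distance from the TCP to the fingertips, in m); z points along the fingers, y is the direction in which the jaws open and shut (so a half turn about z gives the same grasp; the last joint's range is limited). The gripper opens to 87 mm and grips with 3 to 60 N. Pads are 19 mm wide; open, the fingers measure 117 mm over their backs; the gripper's body (75 mm by 190 mm) begins 51 mm behind the grasp point.
Start: joints at [68.531, 18.392, -4.016, 83.108, 1.295, 78.541, -3.26], TCP at [0.246, -0.602, 0.292] pointing down, gripper open.
Joint ranges: [-163.93, 163.93], [-17.29, 119.83], [-79.2, 71.16], [3.27, 140.29], [-89.18, 269.18], [5.43, 117.66], [-154.24, 154.24]. Speed limits (degrees/s): [147.25, 147.25, 180, 180, 180, 180, 180].

## Interface

Orientations are given as [roll, pitch, yaw] about the fixed x, y, z axes, in that order (R = Rz(yaw) Ry(pitch) Rx(roll)).
In Python, from cell import * gives the robot as it stands.
- The arm moves only by the tool carry_out, never from a script. Its argument "increments" is text: rows parted by semicolons, each of 7 numbers parted by spaces: the opening, from 0 (shut) to 1 (fully open), then the shift along the tool's x, y, z in m, then the turn, a rotation vector about the tool's x, y, z in degrees. A call has 1 to 20 rows; each row shifts and turns the pose as measured when the row begins, along the tool's axes as they then stand; what a row does not reach is not made up. A row lasts 1/8 s, in which the tool goes at most 62.5 mm and 10.7 degrees, less where a joint would pass 70% of its speed; a pose out of reach is approached as far as the arm can. A call is refused whole if a number of a shift passes 0.0625 or a number of a turn 10.7, either way. A call with a gripper value outside its range is refused whole. The fingers move at their own pace and stop on an object; "force" is the grip in N (left out, the last holds). Time passes only in rows, so rows that do not move let the fingers close. It gives the time, the measured TCP pose, the force and the opening at its end, in the units of the state.
- get_obs(): the state, without advancing time (a new reading comes with each control period).
- read_camera(name): name is "scene" or "top" or "wrist"; returns a dict with "img" (400x640x3 uint8, blue, green, red), "fx", "fy", "cx", "cy" (pixels), "world_from_camera" (4x4, takes a point from camera to world coordinates). Camera axes: x right, y down, z forward; pixel columns grow to the right and rows downward; lengths in m; the calibration is good to about 2 mm. A picture is of the moment at which its call begins. There is no depth.
- sign_off(): hands the job in, once; it reports no verdict.
Trained networks look in a picture, given as the dict that the camera call returned (one of the last four; its "shot" number tells which), for a name from the list of things; names that differ only in an ending like _2 or _b are one class to them, and where a whole thing is asked for, a point or a joint stands for the part that bears it (a point fixed in the world has none). Each returns a list of dicts, best first, with "confidence" (0 to 1); they miss things now and then, are a little off and sometimes report something else, mostly with a low value. They report only what shows in the picture. A call takes as long as a camera call. They do not tell look-alikes from the thing itself.
- masks_of(target, picture): "pixels" (400x640 bool, what is visible of it) and "bbox" ([left, top, right, bottom] in pixels, round what is visible of it).
The state is a dict: "time_s": time; "qpos": joint angles; "joint_velocities": joint speeds; "effort": joint torques, N m; "tool_pos": TCP position; "tool_rot": TCP orientation; "force": force on the tool from outside, world axes, zero at the start; "wrist_torque": the same for the moment, N m; "grip_width": finger opening in m.
Only numpy, scipy, OpenCV 4.12 (cv2) and the standard library are available. Lean on these libraries where they do the work, as an engineer would, in place of code of your own. Each camera call takes 0.05 s, during which the arm holds its last target.

## Working session

There is one attempt and no reset: what is moved stays moved. The work goes in short steps, Python scripts to look and compute and a tool call to move; the robot and the scene stay as the last step left them, time stands still between calls to the robot, and variables do not carry over. Pictures are saved under pics/ and viewed, and the job is handed in when it is done.

Besides the shell and the picture viewer there is one more tool, called by a JSON object that holds its "api" and its "payload", one argument or row to a line. carry_out: Moves the arm, as the interface text tells. Its arguments: {"type":"object","properties":{"increments":{"type":"string"},"force":{"type":"number"}},"required":["increments"]}

```bash
ls; mkdir -p pics
python3 - <<'E'
from cell import *
import cv2
o=get_obs(); print(o)
for n in ("scene","top","wrist"):
    p=read_camera(n); cv2.imwrite(f"pics/{n}0.png",p["img"])
    print(n,p["fx"],p["cx"],p["cy"],p["world_from_camera"].round(4).tolist() if hasattr(p["world_from_camera"],"round") else p["world_from_camera"])
    for t in ("drive","selector","collar","test_cup","glaze_jar","bisque_vase"):
        print(t,[(m["confidence"],m["bbox"]) for m in masks_of(t,p)][:4])
E
```

```text
pics
{'time_s': 0.0, 'qpos': array([68.53191127, 18.43661639, -4.01408578, 83.17485278,  1.2958974 ,
       78.54146367, -3.25817019]), 'joint_velocities': array([ 0.02045313,  0.05765672, -0.00664233, -0.01114665, -0.0673155 ,
        0.02179903, -0.06219356]), 'effort': array([-8.13379120e-04, -4.91292214e+01, -4.04678872e-01, -3.12529600e+01,
       -6.41090423e-02,  4.36675921e-02,  1.73954695e-04]), 'tool_pos': array([ 0.24617345, -0.60112012,  0.29118933]), 'tool_rot': array([-1.79892355e+02,  7.16520174e-03,  2.22784808e+01]), 'force': array([-0.97885862, -0.88367104, -0.26601779]), 'wrist_torque': array([-0.06616303, -0.02065602, -0.01487845]), 'grip_width': 0.08680553835611889}
scene 501.93265919342406 320.4504670820237 198.99871039216188 [[0.0186, 0.5551, -0.8315, 1.7022], [0.9998, -0.0058, 0.0185, -0.0347], [0.0054, -0.8317, -0.5552, 0.8752], [0.0, 0.0, 0.0, 1.0]]
drive [(0.96, [257.0, 184.8, 407.0, 273.8])]
selector [(0.75, [293.9, 208.2, 310.3, 229.5])]
collar [(0.92, [441.6, 214.9, 469.6, 239.1]), (0.83, [349.2, 184.4, 371.3, 211.5]), (0.72, [419.5, 228.6, 441.5, 256.0]
[... 422 characters left out ...]
6, 1.2431], [0.0, 0.0, 0.0, 1.0]]
drive [(0.85, [255.4, 113.8, 394.2, 228.4])]
selector [(0.73, [346.6, 148.8, 357.7, 169.6])]
collar [(0.9, [229.9, 150.1, 249.4, 168.5]), (0.74, [288.1, 167.6, 306.6, 191.6]), (0.67, [313.7, 243.8, 334.2, 262.6]), (0.53, [202.4, 167.2, 223.9, 188.4])]
test_cup [(0.59, [314.2, 136.0, 326.9, 154.2])]
glaze_jar []
bisque_vase [(0.78, [383.9, 114.0, 406.9, 140.3]), (0.65, [234.8, 179.6, 260.7, 201.0])]
wrist 297.68465516629004 315.51359826186416 194.97812342165292 [[0.3791, -0.886, -0.2671, 0.3202], [-0.9254, -0.3626, -0.1106, -0.5717], [0.0011, 0.2891, -0.9573, 0.3851], [0.0, 0.0, 0.0, 1.0]]
drive []
selector []
collar []
test_cup []
glaze_jar []
bisque_vase []
```

Run:
```python
import cv2
a=cv2.imread("pics/scene0.png")[150:300,130:500]; cv2.imwrite("pics/scene0z.png",cv2.resize(a,None,fx=2.1,fy=2.1,interpolation=cv2.INTER_CUBIC))
a=cv2.imread("pics/top0.png")[90:290,180:440]; cv2.imwrite("pics/top0z.png",cv2.resize(a,None,fx=3,fy=3,interpolation=cv2.INTER_CUBIC))
```

```text
(no output)
```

View pics/scene0z.png

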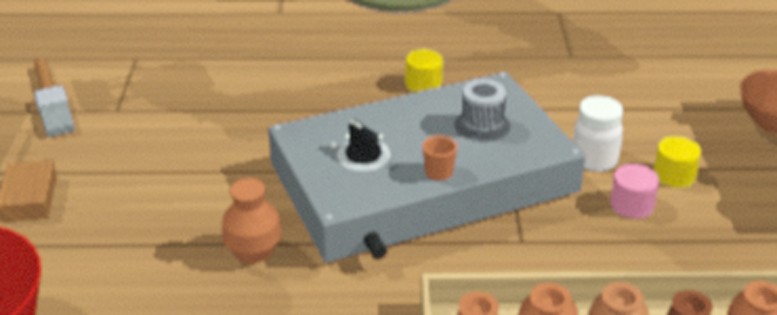

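View pics/top0z.png

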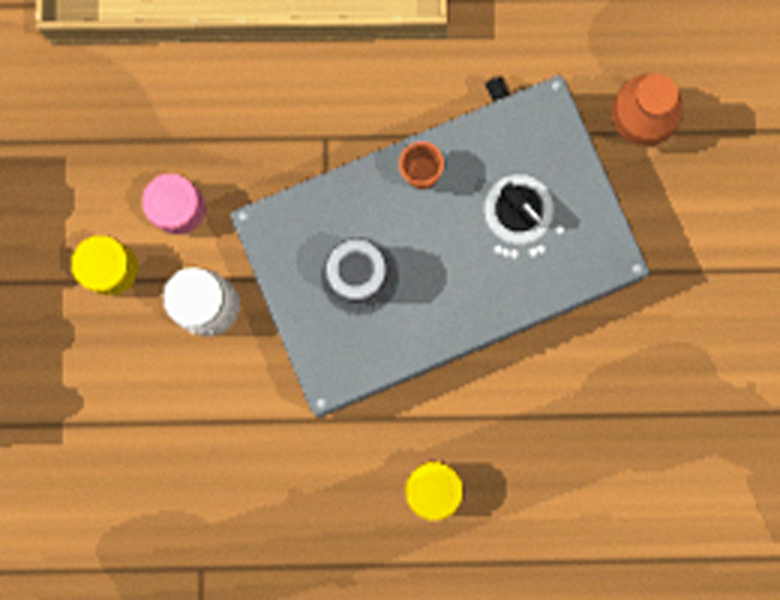

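The top view shows the drive with the collar at zoomed (357,270), the selector at (520,208) with its pointer to the lower right near the one-dot mark, and dots at (560,230), (538,250) and (505,252). The scene view agrees. Next I measure.

```bash
cat > h.py <<'E'
import numpy as np, cv2
def ray(p,u,v):
    T=np.array(p["world_from_camera"]); d=T[:3,:3]@np.array([(u-p["cx"])/p["fx"],(v-p["cy"])/p["fy"],1.]); return T[:3,3],d/np.linalg.norm(d)
def onz(p,u,v,z):
    c,d=ray(p,u,v); return c+d*(z-c[2])/d[2]
def tri(obs):
    A=np.zeros((3,3));b=np.zeros(3)
    for p,u,v in obs:
        c,d=ray(p,u,v);M=np.eye(3)-np.outer(d,d);A+=M;b+=M@c
    X=np.linalg.solve(A,b); return X
def proj(p,X):
    T=np.linalg.inv(np.array(p["world_from_camera"])); c=T[:3,:3]@np.array(X)+T[:3,3]; return np.array([p["fx"]*c[0]/c[2]+p["cx"],p["fy"]*c[1]/c[2]+p["cy"]])
E
python3 - <<'E'
from cell import *; from h import *
s=read_camera("scene");t=read_camera("top")
z=lambda u,v:(180+u/3,90+v/3); zs=lambda u,v:(130+u/2.1,150+v/2.1)
# screws: top order: nearvase, collar-far, collar-near, sel-near
T=[z(556,86),z(242,216),z(320,404),z(637,269)]
S=[zs(329,216),zs(574,153),zs(505,77),zs(277,129)]
for a,b in zip(T,S): print("tri",tri([(t,*a),(s,*b)]).round(4),"onz",onz(t,*a,.07).round(4), onz(s,*b,.07).round(4))
C=np.mean([onz(t,*a,.07) for a in T],0);print(C)
P=[onz(t,*a,.07) for a in T]
y1=((P[1]-P[0])+(P[2]-P[3]))/2; print("yaw of drive", np.degrees(np.arctan2(y1[1],y1[0]))-90, [np.linalg.norm(P[i]-P[(i+1)%4]) for i in range(4)])
for n,u,v,h in (("collartop",357,268,.126),("sel top",519,203,.112),("seldisc",519,210,.08)): print(n,onz(t,*z(u,v),h).round(4))
print("collar tri top",tri([(t,*z(357,268)),(s,*zs(484,90))]).round(4))
E
```

```text
tri [ 0.7411 -0.097   0.0738] onz [ 0.7422 -0.0983  0.07  ] [ 0.7366 -0.0964  0.07  ]
tri [0.6155 0.2142 0.0707] onz [0.6157 0.2148 0.07  ] [0.6146 0.2139 0.07  ]
tri [0.4297 0.1415 0.069 ] onz [0.4295 0.139  0.07  ] [0.431  0.1436 0.07  ]
tri [ 0.5568 -0.1727  0.0702] onz [ 0.5569 -0.1735  0.07  ] [ 0.5567 -0.1719  0.07  ]
[0.58605691 0.02048967 0.07      ]
yaw of drive 22.09530995361476 [np.float64(0.33764328840525126), np.float64(0.2010587345771379), np.float64(0.33750190413940917), np.float64(0.20000894719447496)]
collartop [0.5547 0.0977 0.126 ]
sel top [ 0.6166 -0.0561  0.112 ]
seldisc [ 0.6156 -0.058   0.08  ]
collar tri top [0.5545 0.0989 0.1283]
```

{"api": "carry_out", "payload": {
  "increments": "1 0.042 -0.028 0 0 0 0;1 0.042 -0.028 0 0 0 0;1 0.042 -0.028 0 0 0 0;1 0.042 -0.028 0 0 0 0;1 0.042 -0.028 0 0 0 0;1 0.042 -0.028 0 0 0 0;1 0.042 -0.028 0 0 0 0;1 0.042 -0.028 0 0 0 0;1 0.042 -0.028 0 0 0 0;1 0.042 -0.028 0 0 0 0;1 0.042 -0.028 0 0 0 0;1 0.042 -0.028 0 0 0 0;1 0 0 0 0 0 0",
  "force": 20
}}

```text
time_s: 2.78
tool_pos: [0.5962, -0.0852, 0.2926]
tool_rot: [179.7, -0.2, 22.1]
force: [0.2, -0.5, 0.1]
grip_width: 0.0871
```

Run:
```python
from cell import *; from h import *
w=read_camera("wrist"); cv2.imwrite("pics/w1.png",w["img"])
for t in ("selector","collar","test_cup","drive"):
    print(t,[(m["confidence"],m["bbox"]) for m in masks_of(t,w)][:3])
import pickle; w["img"]=None; pickle.dump(w,open("w1.pkl","wb"))
```

```text
selector [(0.87, [275.9, 131.5, 317.7, 183.2])]
collar [(0.85, [0.0, 0.0, 43.0, 40.5]), (0.63, [70.7, 126.9, 161.1, 193.8])]
test_cup [(0.75, [186.5, 49.9, 241.4, 103.4]), (0.4, [120.5, 127.2, 163.3, 177.7])]
drive [(0.93, [22.9, 12.8, 394.8, 245.8])]
```

View pics/w1.png

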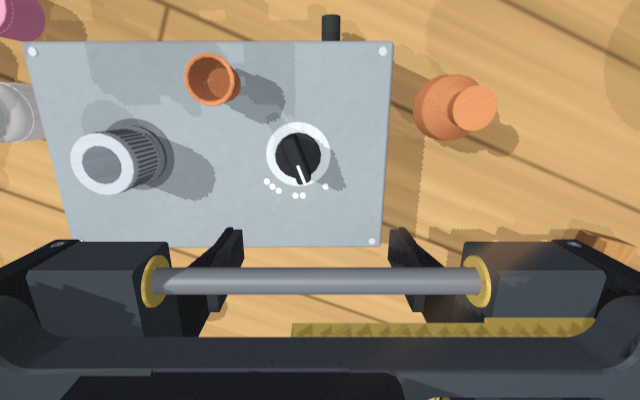

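Run:
```python
import cv2
a=cv2.imread("pics/w1.png")[110:215,240:350]; cv2.imwrite("pics/w1z.png",cv2.resize(a,None,fx=5.5,fy=5.5,interpolation=cv2.INTER_CUBIC))
```

```text
(no output)
```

View pics/w1z.png

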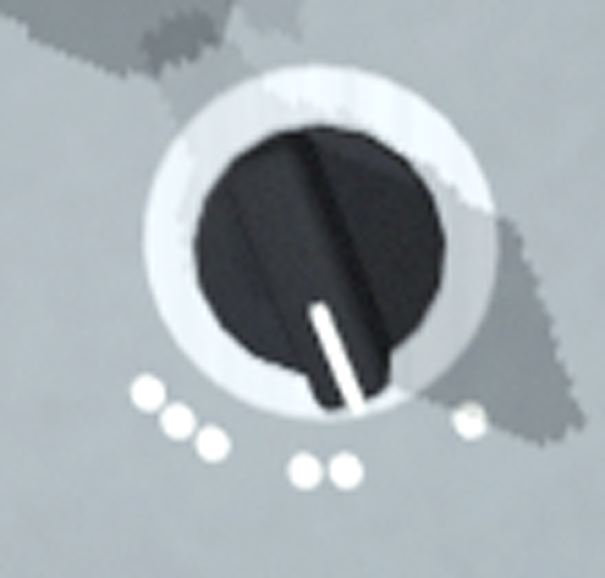

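Pointer line runs from zoomed (318,308) to (360,410), between the one-dot and two-dot marks. I'll compute the angle.

Run:
```python
from h import *; import pickle
w=pickle.load(open("w1.pkl","rb")); f=lambda x,y:(240+x/5.5,110+y/5.5)
a=onz(w,*f(318,308),.112);b=onz(w,*f(360,410),.112);d=b-a
ang=np.degrees(np.arctan2(d[1],d[0]))%360;print(a,b,"pointer dir",ang)
# bar edges: right edge of top (300,140)->(388,355); 
a2=onz(w,*f(300,140),.112);b2=onz(w,*f(388,355),.112);d2=b2-a2;print(np.degrees(np.arctan2(d2[1],d2[0]))%360)
c=onz(w,*f(322,242),.07);print("ring",c)
dots={n:onz(w,*f(*p),.07) for n,p in dict(one=(470,420),two=(325,470),three=(180,421)).items()}
# centre from three dots, radius .045, two dir
for n,p in dots.items(): print(n,p.round(4),np.degrees(np.arctan2(*(p-c)[[1,0]]))%360,np.linalg.norm(p-c))
scr=[f"{onz(w,u,v,.07)[:2].round(4)}" for u,v in ((382.5,51),(372,241),(32.5,51.5))];print(scr)
def z(u,v):return onz(w,u,v,.126)
print("collar top",z(103,163))
```

```text
[ 0.61454155 -0.06169061  0.112     ] [ 0.6005925  -0.07483231  0.112     ] pointer dir 223.29299372685068
223.61638910973969
ring [ 0.61842627 -0.05872301  0.07      ]
one [ 0.5963 -0.0989  0.07  ] 241.13792019255354 0.04590235238573408
two [ 0.5757 -0.0759  0.07  ] 201.86967152832372 0.045995710088013037
three [ 0.5745 -0.0454  0.07  ] 163.11367333299194 0.04595549572114058
['[ 0.7421 -0.098 ]', '[ 0.5559 -0.1743]', '[0.6148 0.2143]']
collar top [0.55581884 0.09820742 0.126     ]
```

{"api": "carry_out", "payload": {
  "increments": "0.55 0.03 -0.0165 0 0 0 0;0.55 0 0 0.03 0 0 -10.6;0.55 0 0 0.03 0 0 -10.6;0.55 0 0 0 0 0 0"
}}

```text
time_s: 3.52
tool_pos: [0.6154, -0.0746, 0.2324]
tool_rot: [179.3, 0.3, 42.2]
force: [-0.2, -0.0, -0.5]
grip_width: 0.0552
```

```bash
cat > st.py <<'E'
from cell import *; import numpy as np
from scipy.spatial.transform import Rotation as R
import sys
o=get_obs(); p=o["tool_pos"];M=R.from_euler("xyz",o["tool_rot"],degrees=True).as_matrix()
print(o["time_s"],p.round(4),o["tool_rot"].round(2),o["force"].round(2),o["wrist_torque"].round(3),round(o["grip_width"],4),"q",o["qpos"].round(1))
if len(sys.argv)>4:
    t=np.array([float(x) for x in sys.argv[1:4]]); Rt=R.from_euler("xyz",[180,0,float(sys.argv[4])],degrees=True).as_matrix()
    print("shift",(M.T@(t-p)).round(4),"turn",np.degrees(R.from_matrix(M.T@Rt).as_rotvec()).round(2))
E
python3 st.py 0.618 -0.0585 0.158 43.4
```

```text
3.525 [ 0.6154 -0.0746  0.2324] [179.32   0.27  42.24] [-0.17 -0.04 -0.47] [-0.067 -0.023 -0.022] 0.0552 q [ 29.5  19.3 -31.1  91.6  11.1  71.9 -51.4]
shift [ 0.0131 -0.011   0.0742] turn [ 0.67  0.28 -1.15]
```

{"api": "carry_out", "payload": {
  "increments": "0.55 0.013 -0.011 0 0.6 0.3 -1.2;0.55 0 0 0 0 0 0"
}}

```text
time_s: 3.78
tool_pos: [0.6184, -0.0579, 0.2348]
tool_rot: [179.8, -0.2, 43.1]
force: [-0.3, 0.5, -0.1]
grip_width: 0.0487
```

```bash
python3 st.py 0.618 -0.0585 0.158 43.4
```

```text
3.775 [ 0.6184 -0.0579  0.2348] [ 1.7982e+02 -1.6000e-01  4.3110e+01] [-0.27  0.54 -0.12] [ 0.014 -0.03   0.054] 0.0487 q [ 28.6  19.5 -31.7  91.1  10.7  72.2 -51.8]
shift [-0.0009 -0.0001  0.0768] turn [ 0.18 -0.16 -0.29]
```

{"api": "carry_out", "payload": {
  "increments": "0.55 0 0 0.04 0 0 0;0.55 0 0 0.036 0 0 0;0.55 0 0 0 0 0 0",
  "force": 20
}}

```text
time_s: 4.15
tool_pos: [0.6217, -0.0581, 0.1622]
tool_rot: [179.4, -0.4, 42.9]
force: [1.0, -0.5, -0.3]
grip_width: 0.0474
```

```bash
python3 st.py 0.618 -0.0585 0.158 43.4
python3 - <<'E'
from cell import *; import cv2
cv2.imwrite("pics/w2.png",read_camera("wrist")["img"])
E
```

```text
4.15 [ 0.6217 -0.0581  0.1622] [179.4   -0.41  42.89] [ 1.   -0.51 -0.34] [-0.014  0.012 -0.018] 0.0474 q [ 27.7  23.1 -30.8  95.3  13.1  64.4 -53.7]
shift [-0.003  -0.0023  0.0041] turn [ 0.6  -0.41 -0.51]
```

View pics/w2.png

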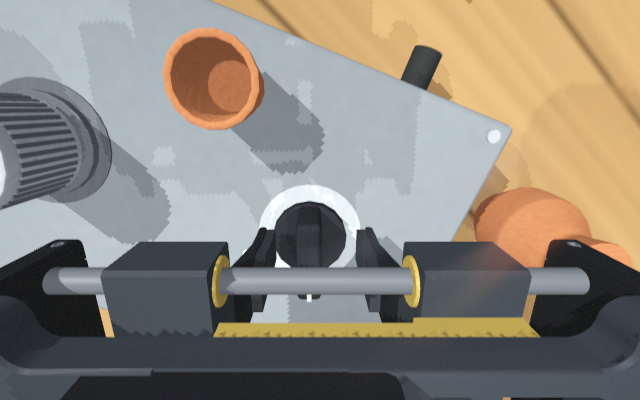

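Bar (at 310,235) stands between the fingers, lined up. I correct slightly and close.

{"api": "carry_out", "payload": {
  "increments": "0.55 -0.003 -0.0023 0.004 0.6 -0.4 -0.5;0 0 0 0 0 0 0;0 0 0 0 0 0 0;0 0 0 0 0 0 0;0 0 0 0 0 0 0;0 0 0 0 0 0 0",
  "force": 25
}}

```text
time_s: 4.95
tool_pos: [0.6194, -0.0555, 0.1658]
tool_rot: [179.9, -0.3, 43.4]
force: [-0.3, -1.2, -1.2]
grip_width: 0.0138
```

```bash
python3 st.py 0.618 -0.0585 0.158 43.4
```

```text
4.95 [ 0.6194 -0.0555  0.1658] [179.9   -0.28  43.45] [-0.26 -1.21 -1.24] [-0.085  0.091 -0.016] 0.0138 q [ 27.8  23.  -31.1  95.2  12.7  65.2 -53.1]
shift [-0.0031  0.0012  0.0077] turn [ 0.1  -0.28  0.05]
```

{"api": "carry_out", "payload": {
  "increments": "0 -0.003 0 0.006 0 0 0;0 0 0 0 0 0 8;0 0 0 0.001 0 0 9;0 0 0 0.001 0 0 9"
}}

```text
time_s: 5.45
tool_pos: [0.6197, -0.0565, 0.1653]
tool_rot: [179.9, -0.7, 16.7]
force: [-2.3, 1.2, 5.8]
grip_width: 0.0137
```

```bash
python3 st.py 0.618 -0.0585 0.160 -18
```

```text
5.45 [ 0.6197 -0.0565  0.1653] [179.86  -0.66  16.72] [-2.28  1.23  5.84] [0.077 0.685 0.147] 0.0137 q [ 24.4  22.  -26.6  95.6  10.7  64.3 -78.3]
shift [-0.0023  0.0015  0.0053] turn [-0.07 -0.68 34.72]
```

{"api": "carry_out", "payload": {
  "increments": "0 -0.002 0.001 0 0 0 9;0 0 0 0 0 0 9;0 0 0 0 0 0 9;0 0 0 0 0 0 8;0 0 0 0 0 0 0"
}}

```text
time_s: 6.08
tool_pos: [0.6193, -0.0582, 0.1655]
tool_rot: [-179.7, -0.8, -19.3]
force: [1.8, 2.1, -2.0]
grip_width: 0.0139
```

```bash
python3 st.py 0.618 -0.0585 0.160 -18
```

```text
6.075 [ 0.6193 -0.0582  0.1655] [-179.7    -0.84  -19.33] [ 1.76  2.06 -2.02] [0.3   0.088 0.114] 0.0139 q [  19.9   21.   -20.7   96.     8.1   63.7 -112.4]
shift [-0.0012  0.0008  0.0054] turn [-0.29 -0.84 -1.32]
```

{"api": "carry_out", "payload": {
  "increments": "0.55 0 0 0 0 0 0;0.55 0 0 0 0 0 0;0.55 0 0 0 0 0 0;0.55 0 0 0 0 0 0;0.55 0 0 -0.05 0 0 0;0.9 0 0 -0.05 0 0 0;0.9 0 0 -0.03 0 0 0;0.9 0 0 0 0 0 0"
}}

```text
time_s: 7.08
tool_pos: [0.6174, -0.0592, 0.2981]
tool_rot: [-179.7, -0.9, -19.0]
force: [0.5, -0.5, -0.1]
grip_width: 0.0704
```

```bash
python3 st.py 0.555 0.0985 0.2 -18
python3 - <<'E'
from cell import *; import cv2,pickle
w=read_camera("wrist"); cv2.imwrite("pics/w3.png",w["img"])
for t in ("selector","collar"):
    print(t,[(m["confidence"],m["bbox"]) for m in masks_of(t,w)][:3])
w["img"]=None; pickle.dump(w,open("w3.pkl","wb"))
E
```

```text
7.075 [ 0.6174 -0.0592  0.2981] [-179.7    -0.86  -19.04] [ 0.46 -0.47 -0.06] [ 0.067  0.042 -0.012] 0.0704 q [  20.7   15.3  -21.4   87.3    5.7   77.6 -110.2]
shift [-0.1119 -0.1282  0.0971] turn [-0.29 -0.86 -1.04]
selector [(0.71, [630.4, 22.6, 639.9, 74.0]), (0.59, [292.4, 162.3, 337.5, 215.8])]
collar [(0.72, [28.9, 217.0, 99.6, 250.4]), (0.65, [196.3, 255.8, 213.5, 264.3])]
```

View pics/w3.png

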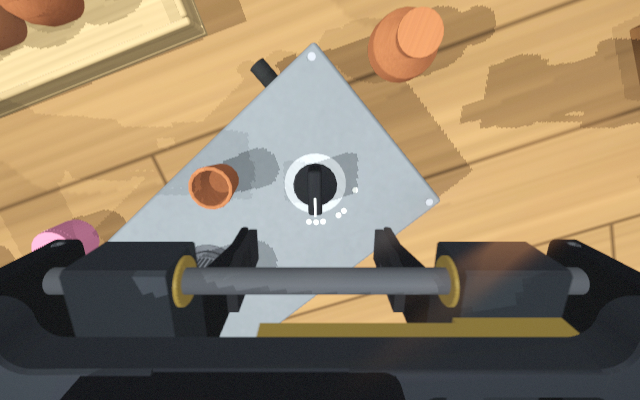

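The pointer at (315,207) points straight at the three dots (316,221), so the selector is set. Now I go over the collar.

{"api": "carry_out", "payload": {
  "increments": "0.95 -0.037 -0.043 0.01 0 0 0;0.95 -0.037 -0.043 0.01 0 0 0;0.95 -0.037 -0.043 0.01 0 0 -1;0.95 0 0 0 0 0 0"
}}

```text
time_s: 7.72
tool_pos: [0.5484, 0.1017, 0.2543]
tool_rot: [180.0, 0.2, -18.1]
force: [0.4, -0.7, -0.6]
grip_width: 0.0827
```

```bash
python3 st.py 0.5548 0.0985 0.22 -15
python3 - <<'E'
from cell import *; from h import *
t=read_camera("top"); cv2.imwrite("pics/t4.png",t["img"])
w=read_camera("wrist"); cv2.imwrite("pics/w4.png",w["img"])
for t in ("test_cup","collar"):
    print(t,[(m["confidence"],m["bbox"]) for m in masks_of(t,w)][:3])
print("proj collar top",proj(w,[.5548,.0985,.126]))
E
```

```text
7.725 [0.5484 0.1017 0.2543] [179.98   0.21 -18.15] [ 0.42 -0.66 -0.57] [ 0.002 -0.018 -0.031] 0.0827 q [  11.6   10.4  -27.6   98.5    4.9   72.5 -125.3]
shift [0.0072 0.001  0.0343] turn [ 0.02  0.21 -3.15]
test_cup [(0.58, [317.9, 9.2, 381.3, 78.1]), (0.52, [435.3, 20.7, 502.6, 91.1])]
collar [(0.74, [53.6, 198.9, 134.0, 244.0]), (0.66, [390.8, 297.0, 420.7, 322.2]), (0.62, [278.7, 160.8, 347.6, 234.0])]
proj collar top [312.37874907 204.86117376]
```

View pics/w4.png

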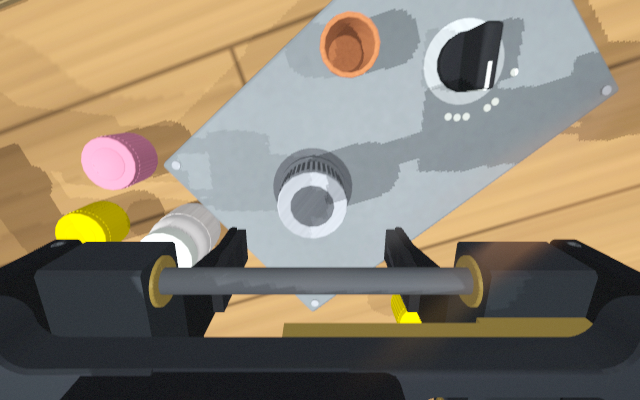

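Collar top is at (312,205), where the estimate (0.5548, 0.0985) projects, and the fingers straddle it. Going down.

{"api": "carry_out", "payload": {
  "increments": "0.95 0.007 0.001 0.02 0 0 0;0.95 0 0 0 0 0 0"
}}

```text
time_s: 8.18
tool_pos: [0.5596, 0.0875, 0.2338]
tool_rot: [179.9, -0.0, -19.1]
force: [0.1, 0.0, -0.6]
grip_width: 0.0827
```

```bash
python3 st.py 0.5548 0.0985 0.159 -18
```

```text
8.175 [0.5596 0.0875 0.2338] [ 1.7986e+02 -2.0000e-02 -1.9120e+01] [ 0.13  0.   -0.56] [0.044 0.039 0.007] 0.0827 q [  12.    12.1  -26.7   98.9    5.9   70.4 -125.3]
shift [-0.0081 -0.009   0.0748] turn [ 0.14 -0.02 -1.12]
```

{"api": "carry_out", "payload": {
  "increments": "0.95 -0.008 -0.009 0 0 0 0;0.95 0 0 0 0 0 0;0.95 0 0 0 0 0 0"
}}

```text
time_s: 8.55
tool_pos: [0.555, 0.099, 0.2337]
tool_rot: [179.9, 0.0, -19.2]
force: [0.5, 1.0, -0.3]
grip_width: 0.0826
```

```bash
python3 st.py 0.5548 0.0985 0.159 -18
```

```text
8.55 [0.555  0.099  0.2337] [179.89   0.   -19.18] [ 0.55  0.97 -0.34] [ 0.054 -0.001 -0.04 ] 0.0826 q [  11.3   11.9  -27.2   99.3    5.8   70.3 -126.6]
shift [0.     0.0003 0.0747] turn [ 0.11  0.   -1.18]
```

{"api": "carry_out", "payload": {
  "increments": "0.95 0 0 0.03 0 0 0;0.95 0 0 0.028 0 0 0;0.95 0 0 0.012 0 0 0;0.95 0 0 0 0 0 0;0.95 0 0 0 0 0 0"
}}

```text
time_s: 9.18
tool_pos: [0.557, 0.0996, 0.1655]
tool_rot: [-180.0, -0.3, -19.1]
force: [-0.4, -0.1, -0.6]
grip_width: 0.083
```

```bash
python3 st.py 0.5548 0.0985 0.159 -18
```

```text
9.175 [0.557  0.0996 0.1655] [-179.97   -0.35  -19.15] [-0.38 -0.09 -0.56] [ 0.094 -0.002  0.006] 0.083 q [  10.5   15.6  -26.8  103.4    8.    62.5 -128.3]
shift [-0.0018  0.0018  0.0065] turn [-0.03 -0.35 -1.15]
```

{"api": "carry_out", "payload": {
  "increments": "0.95 -0.002 0.002 0.006 0 -0.3 0;0.95 0 0 0 0 0 0;0.5 0 0 0 0 0 0;0.5 0 0 0 0 0 0;0.5 0 0 0 0 0 0;0.5 0 0 0 0 0 0",
  "force": 30
}}

```text
time_s: 9.93
tool_pos: [0.5557, 0.0986, 0.1615]
tool_rot: [-179.9, -0.2, -19.2]
force: [0.9, 1.1, 0.2]
grip_width: 0.0536
```

```bash
python3 st.py 0.5548 0.0985 0.159 -18
```

```text
9.925 [0.5557 0.0986 0.1615] [-179.87   -0.24  -19.15] [0.89 1.1  0.21] [ 0.21  -0.024 -0.006] 0.0536 q [  10.7   15.7  -26.8  103.8    8.    62.1 -128.1]
shift [-0.0008  0.0004  0.0025] turn [-0.13 -0.25 -1.15]
```

{"api": "carry_out", "payload": {
  "increments": "0.3 0 0 0 0 0 0;0.3 0 0 0.003 0 0 0",
  "force": 30
}}

```text
time_s: 10.18
tool_pos: [0.556, 0.0987, 0.1609]
tool_rot: [-179.9, -0.3, -19.1]
force: [-9.1, -2.2, 24.4]
grip_width: 0.0537
```

```bash
python3 st.py 0.5548 0.0985 0.159 -18
python3 - <<'E'
from cell import *; import cv2
cv2.imwrite("pics/w5.png",read_camera("wrist")["img"])
cv2.imwrite("pics/s5.png",cv2.resize(read_camera("scene")["img"][150:300,230:480],None,fx=3,fy=3))
E
```

```text
10.175 [0.556  0.0987 0.1609] [-179.91   -0.28  -19.15] [-9.06 -2.25 24.36] [-0.412  2.132  0.025] 0.0537 q [  10.6   15.8  -26.8  103.8    8.1   62.  -128.2]
shift [-0.001   0.0006  0.0019] turn [-0.09 -0.28 -1.15]
```

View pics/w5.png

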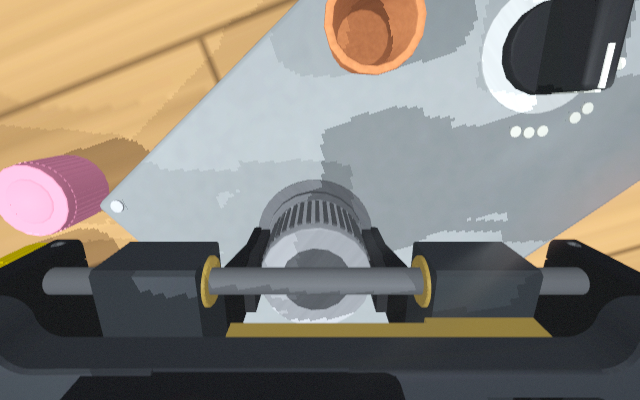

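View pics/s5.png

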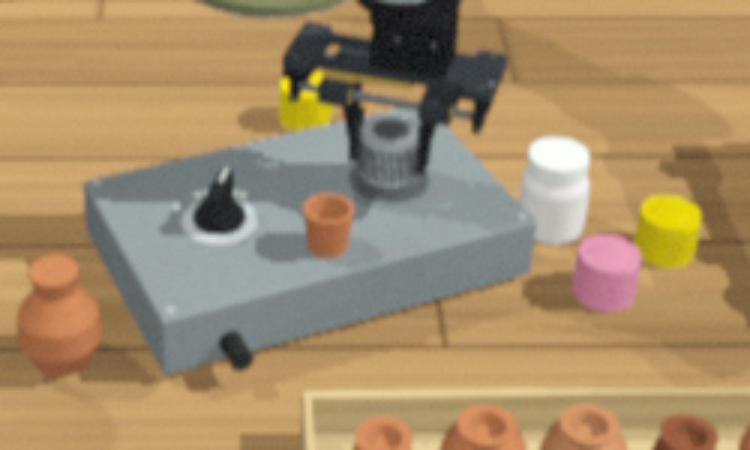

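Pads are gripping the collar on both sides and it rests on the pins; 3 mm of push gives 24 N. I turn anticlockwise in small steps with a light push, watching z.

{"api": "carry_out", "payload": {
  "increments": "0.3 0 0 0.001 0 0 -5;0.3 0 0 0.001 0 0 -5;0.3 0 0 0.001 0 0 -5;0.3 0 0 0.001 0 0 -5",
  "force": 35
}}

```text
time_s: 10.78
tool_pos: [0.5571, 0.1004, 0.1615]
tool_rot: [-180.0, -0.5, 1.5]
force: [-1.8, 1.6, 5.8]
grip_width: 0.0537
```

```bash
python3 st.py 0.5548 0.0985 0.159 -18
```

```text
10.775 [0.5571 0.1004 0.1615] [-179.96   -0.52    1.46] [-1.78  1.64  5.75] [ 0.188  0.708 -0.095] 0.0537 q [  12.9   16.2  -29.6  103.6    9.1   62.  -108.5]
shift [-0.0023  0.0019  0.0025] turn [-0.13 -0.51 19.46]
```

{"api": "carry_out", "payload": {
  "increments": "0.3 -0.001 0.001 0.0013 0 -0.3 -5;0.3 0 0 0.0013 0 0 -5;0.3 0 0 0.0013 0 0 -5;0.3 0 0 0.0013 0 0 -5"
}}

```text
time_s: 11.28
tool_pos: [0.5569, 0.1019, 0.1613]
tool_rot: [180.0, -0.4, 22.1]
force: [-4.3, -0.6, 8.8]
grip_width: 0.0543
```

```bash
python3 st.py 0.5553 0.0987 0.159 20
```

```text
11.275 [0.5569 0.1019 0.1613] [180.    -0.39  22.1 ] [-4.29 -0.62  8.79] [ 0.01   0.949 -0.173] 0.0543 q [ 15.3  16.7 -32.6 103.5  10.1  62.3 -88.7]
shift [-0.0027  0.0023  0.0023] turn [-0.   -0.39  2.1 ]
```

{"api": "carry_out", "payload": {
  "increments": "0.3 -0.0025 0.002 0.001 0 -0.3 -4;0.3 -0.001 0.001 0.001 0 0 -4;0.3 -0.001 0.001 0.001 0 0 -4"
}}

```text
time_s: 11.65
tool_pos: [0.5561, 0.1004, 0.1614]
tool_rot: [-179.9, -0.5, 34.6]
force: [-0.8, 2.2, 4.4]
grip_width: 0.0538
```

```bash
python3 st.py 0.5553 0.0987 0.159 20
```

```text
11.65 [0.5561 0.1004 0.1614] [-179.94   -0.52   34.6 ] [-0.79  2.2   4.37] [ 0.605  0.358 -0.045] 0.0538 q [ 17.1  16.9 -34.4 103.6  10.4  62.3 -76.4]
shift [-0.0016  0.001   0.0024] turn [-0.13 -0.51 14.6 ]
```

{"api": "carry_out", "payload": {
  "increments": "0.3 -0.001 0.001 0.0012 0 -0.3 -4.5;0.3 -0.0007 0.0007 0.0012 0 0 -4.5;0.3 -0.0007 0.0007 0.0012 0 0 -4.5;0.3 -0.0007 0.0007 0.0012 0 0 -4.5"
}}

```text
time_s: 12.15
tool_pos: [0.5561, 0.1024, 0.1613]
tool_rot: [-179.9, -0.6, 53.3]
force: [-3.1, 1.1, 7.3]
grip_width: 0.054
```

```bash
python3 st.py 0.5553 0.0987 0.159 20
```

```text
12.15 [0.5561 0.1024 0.1613] [-179.9    -0.64   53.31] [-3.05  1.07  7.28] [ 0.369  0.754 -0.151] 0.054 q [ 19.4  17.5 -37.3 103.4  11.4  62.5 -58.5]
shift [-0.0035  0.0015  0.0023] turn [-0.28 -0.59 33.31]
```

{"api": "carry_out", "payload": {
  "increments": "0.3 -0.003 0.001 0.0012 0 -0.3 -4;0.3 -0.0015 0.0007 0.0015 0 0 -4;0.3 -0.0015 0.0007 0.0015 0 0 -4"
}}

```text
time_s: 12.52
tool_pos: [0.555, 0.101, 0.1581]
tool_rot: [-179.9, -0.8, 65.9]
force: [0.6, 3.9, -1.4]
grip_width: 0.054
```

```bash
python3 st.py 0.5553 0.0987 0.159 20
```

```text
12.525 [0.555  0.101  0.1581] [-179.94   -0.76   65.86] [ 0.59  3.91 -1.36] [ 0.82  -0.007 -0.042] 0.054 q [ 21.2  18.  -39.2 103.7  12.1  62.2 -46.3]
shift [-0.002   0.0012 -0.0009] turn [-0.36 -0.69 45.86]
```

z dropped 3 mm with no force: the keyways are over the pins. Now I push down.

{"api": "carry_out", "payload": {
  "increments": "0.3 -0.001 0.0005 0.003 0 -0.4 0;0.3 0 0 0.003 0 0 0;0.3 0 0 0.003 0 0 0",
  "force": 50
}}

```text
time_s: 12.9
tool_pos: [0.5552, 0.1018, 0.1518]
tool_rot: [-180.0, -0.3, 65.8]
force: [-4.2, -1.5, 10.0]
grip_width: 0.0538
```

```bash
python3 st.py 0.5553 0.0987 0.151 66
```

```text
12.9 [0.5552 0.1018 0.1518] [-179.97   -0.35   65.75] [-4.17 -1.53 10.03] [-0.068  0.938  0.018] 0.0538 q [ 20.7  18.6 -39.  103.8  12.8  61.9 -47.2]
shift [-0.0028  0.0013  0.0008] turn [-0.03 -0.35 -0.25]
```

{"api": "carry_out", "payload": {
  "increments": "0.3 0 0 0.003 0 -0.3 0;0.3 0 0 0.003 0 0 0;0.3 0 0 0.003 0 0 0",
  "force": 55
}}

```text
time_s: 13.28
tool_pos: [0.5554, 0.1025, 0.1516]
tool_rot: [179.9, 0.3, 65.6]
force: [-8.9, -2.0, 20.1]
grip_width: 0.0536
```

```bash
python3 st.py 0.5553 0.0987 0.151 66
python3 - <<'E'
from cell import *; import cv2
cv2.imwrite("pics/w6.png",read_camera("wrist")["img"])
cv2.imwrite("pics/s6.png",cv2.resize(read_camera("scene")["img"][150:300,230:480],None,fx=3,fy=3))
print(get_obs()["force"],get_obs()["tool_pos"])
E
```

```text
13.275 [0.5554 0.1025 0.1516] [179.9    0.28  65.59] [-8.91 -2.03 20.06] [-0.072  1.861  0.246] 0.0536 q [ 20.1  18.8 -38.8 103.6  13.5  62.3 -48. ]
shift [-0.0035  0.0015  0.0006] turn [ 0.1   0.28 -0.41]
[-9.0356293  -1.43670231 20.74637153] [0.55540267 0.10247336 0.15151378]
```

View pics/w6.png

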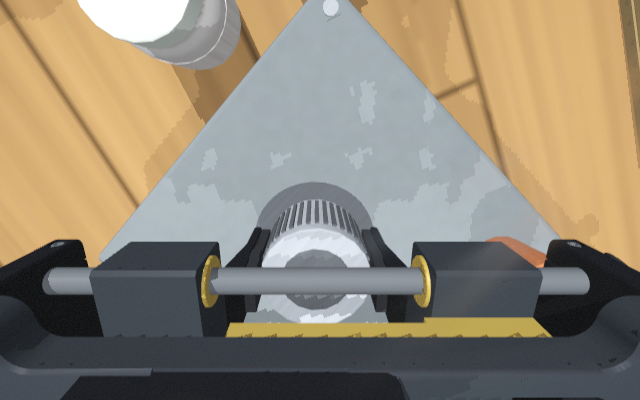

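View pics/s6.png

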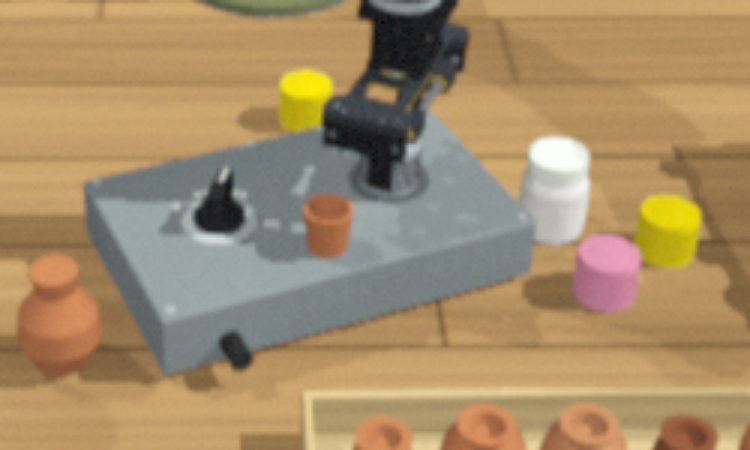

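{"api": "carry_out", "payload": {
  "increments": "0.3 -0.0015 0.0005 0.0032 0 0.2 0;0.3 -0.0015 0.0005 0.0032 0 0.2 0",
  "force": 55
}}

```text
time_s: 13.62
tool_pos: [0.5552, 0.1021, 0.1515]
tool_rot: [179.8, -0.1, 65.6]
force: [-8.0, 1.0, 20.8]
grip_width: 0.0539
```

```bash
python3 st.py 0.5553 0.0987 0.151 66
python3 - <<'E'
from cell import *; from h import *
w=read_camera("wrist");cv2.imwrite("pics/w7.png",w["img"])
t=read_camera("top");cv2.imwrite("pics/t7.png",cv2.resize(t["img"][90:290,180:440],None,fx=3,fy=3,interpolation=cv2.INTER_CUBIC))
for zc in (.116,.120,.126):
    th=np.linspace(0,2*np.pi,60)
    P=np.array([proj(w,[.5548+.0285*np.cos(a),.099+.0285*np.sin(a),zc]) for a in th]); print(zc,P.min(0),P.max(0))
o=get_obs();print(o["force"],o["tool_pos"])
E
```

```text
13.625 [0.5552 0.1021 0.1515] [ 1.7984e+02 -1.1000e-01  6.5570e+01] [-8.    0.98 20.76] [0.367 1.988 0.299] 0.0539 q [ 20.4  18.6 -38.9 103.9  13.2  61.9 -47.7]
shift [-0.003   0.0015  0.0005] turn [ 0.16 -0.11 -0.43]
0.116 [258.40406325 225.84914207] [374.22156153 327.48291346]
0.12 [256.89644525 229.27471433] [375.83488139 333.11437779]
0.126 [254.47640267 234.79493981] [378.42490552 342.11844412]
[-8.4874467   0.75230915 19.96130756] [0.55516326 0.1020479  0.15149462]
```

View pics/t7.png

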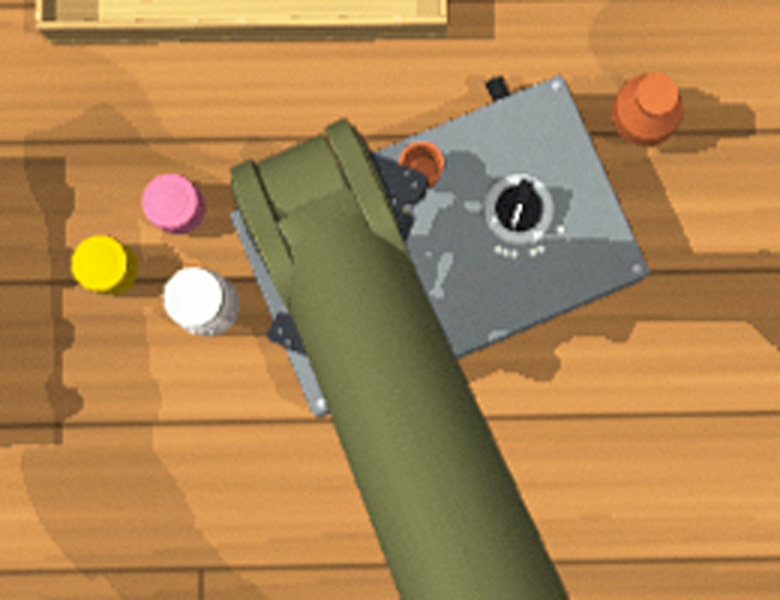

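View pics/w7.png

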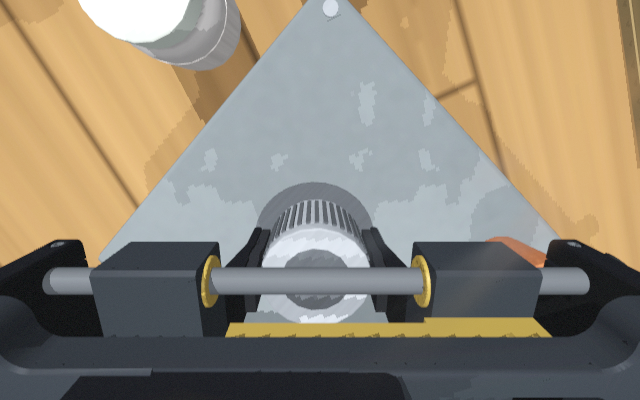

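The collar top edge (rows 228–324) matches a top height of 0.116 m, which is home. Further push adds no travel. The selector points at three dots, and the cup, jar and vase are at the same pixels as at the start. Handing in.

Run:
```python
from cell import *
print(sign_off()); print(get_obs()["time_s"])
```

```text
the job is handed in; nothing more can be done
None
the job is handed in; nothing more can be done
```

I set the selector to three dots, then keyed the collar onto the pins and pressed it fully home. I handed the job in with the fingers still holding it down, about 14 s into the 70 s allowed.

- **Selector:** it started between one and two dots. I turned it about 62° clockwise. After letting go, the wrist picture showed the pointer on the three dots, and the last top picture still did.
- **Collar:** I turned it about 85° anticlockwise under light pressure until it dropped about 3 mm, then pushed it down. Total travel was about 10 mm, ending on a hard stop with about 20 N down, more than the spring's 12 N. Pushing again gave no further travel, and the collar top in the wrist picture matches the home height of 0.116 m.
- **Bench:** in the last top picture the cup, jar, vase and look-alike collars that were in view stand where they started. I did not recheck the bowl, brush and wooden block in a final picture; the arm did not go near them.

Two readings disagreed slightly with expectation:
- **Grip width:** it read 54 mm on a 57 mm collar. The pictures showed no slip.
- **Hand position:** the hand ended about 3 mm off the estimated spindle axis, with a sideways force of about 8 N. A small correction did not bring it back.

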